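# Take the battery pack out of the charger case

## Robot

A 6-joint arm with a two-finger parallel gripper is mounted at the origin on a cart in front of the work surface, level with it; the furniture and walls round the work are solid. World frame = base frame: x ahead of the robot, y to its left, z up, the work surface at z = 0. Lengths are in m, angles in rad, forces in N, time in s.
With the tool pointing down it reaches from about 0.225 to 0.875 m from the base axis. Payload 3.4 kg.
Tool frame: the origin (TCP) lies at the very end of the fingers, on their centre line; the grasp point (between the pads) lies behind it (manip.grasp_offset is the z of the grasp point in the tool frame, in m); z points along the fingers, y is the line along which they close (so a half turn about z gives the same grasp; the last joint's range is limited). The gripper opens to 85 mm and grips with 20 to 120 N. Pads are 22 mm wide; open, the fingers measure 114 mm over their backs; the gripper's body (76 mm by 85 mm) begins 54 mm behind the grasp point. The pads swing forward as they close: fully open they stand 13 mm farther back than shut.
Start: joints at [-1.289, 0.276, 1.505, -0, 1.361, -0.121], TCP at [0.225, -0.529, 0.231] pointing down, gripper open.
Joint ranges: [-2.89, 2.89], [-0.75, 2.08], [0.22, 2.7], [-1.18, 4.32], [0.11, 2.71], [-2.7, 2.7]. Speed limits (rad/s): [2.57, 2.57, 3.14, 3.14, 3.14, 3.14].

## Interface

Orientations are given as a unit quaternion [w, x, y, z].
In Python, from rig import manip gives the robot as it stands.
- The arm moves only by the shell command python3 -m pendant 'ROWS' [FORCE]. ROWS is JSON, a list of rows, each an object of numbers: "dx", "dy", "dz": the shift along the tool's x, y, z in m; "rx", "ry", "rz": the turn, a rotation vector about the tool's x, y, z in degrees; "hand": the finger opening in m, from 0 to 0.0854. In form: [{"dx": .., "dy": .., "dz": .., "rx": .., "ry": .., "rz": .., "hand": ..}, ...]. A call has 1 to 12 rows; each row shifts and turns the commanded pose from where the row before left it, along the tool's axes as they then stand; what a row does not reach is not made up. A row lasts 1/12 s, in which the tool goes at most 41.7 mm and 7.16 degrees, less where a joint would pass 70% of its speed; a pose out of reach is approached as far as the arm can. A call is refused whole if a number of a shift passes 0.0417 or a number of a turn 7.16, either way. A call with a gripper value outside its range is refused whole. The fingers move at their own pace and stop on an object; FORCE is the grip in N (left out, the last holds). Time passes only in rows, so rows that do not move let the fingers close. It gives the time, the measured TCP pose, the force, the opening and the grip force at its end, in the units of the state.
- manip.get_state(): the state, without advancing time (a new reading comes with each control period).
- manip.get_image(name): name is "scene" or "top" or "wrist"; returns a dict with "frame" (400x640x3 uint8, red, green, blue), "fx", "fy", "cx", "cy" (pixels), "position" and "attitude" of the camera in the world; the wrist camera has in their place "mount" (4x4, takes a point from camera to tool coordinates, whose origin is the TCP and whose axes are the flange's). Camera axes: x right, y up, looking along -z (the intrinsics and any distortion apply to the point x, -y, -z); pixel columns grow to the right and rows downward; lengths in m; the calibration is good to about 2 mm. A picture is of the moment at which its call begins: read the wrist's pose just before it. There is no depth.
- manip.sign_off(): hands the job in; it is judged then, once.
The state is a dict: "clock": time; "qpos": joint angles; "qd": joint speeds; "effort": joint torques, N m; "position": TCP position; "ee_rot": TCP orientation; "contact_force": force on the tool from outside, world axes, zero at the start; "moment": the same for the moment, N m; "width": finger opening in m; "gripper_force": force on a finger pad.
Only numpy, scipy, OpenCV 4.12 (cv2) and the standard library are available. Lean on these libraries where they do the work, as an engineer would, in place of code of your own. Each camera call takes 0.05 s, during which the arm holds its last target. There are 200 camera calls.

## Task

Swing the lid of the grey charger case open by its orange tab, past its balance point, and let go so that it stays open by itself. Then lift the battery pack off its slanted seat inside, lower it into the white bin until it stands upright on the bin's floor before you let go (do not drop it in), and leave the lid open. Do not shift the spray can, the tape roll or the pliers.

Things in the scene. Friction and masses are not known exactly. Their poses are not given: they have to be found in the camera images.
- case: Grey charger case fixed to the table, 170 (x) x 172 (y) mm, 146 high at the back, sides sloping to 112 at the front, walls 4 mm, no latch. Origin: centre of its underside; x points from its front (tab side, towards the robot) to the hinge at the back, z up. Its front wall (x = -85 mm) is only 62 mm high; above that the closed lid's skirt covers the front.
- seat (a point): Middle of the black seat the pack rests on, at (20, 0, 36) mm in the case frame. The seat slants 30 degrees about the case's y: straight out of it is (-0.5, 0, 0.866) in the case frame. Ledges at its front and back edge stand 14 and 12 mm above it, cheeks at its ends (y = +-66 mm) 26 mm. In front of and behind the pack a finger has at least 25 mm of room. The point's axes are the case's.
- lid (a joint): Angle of the blue lid (about 0.3 kg, light hinge), rad: 0 closed, grows as it opens, up to a stop at 2.2. It balances near 1.8; below that it falls shut, beyond it falls back on the stop and stays. Plate 4 mm thick, 176 wide, with a 48 mm skirt on its inner side at the front edge.
- lid_hinge (a point): Middle of the lid's hinge line, at (75, 0, 146) mm in the case frame; the hinge axis is the case's y.
- lid_tab (a point): Centre of the round end of the lid's orange tab: a disc 26 mm across, 12 mm thick along the case's y, 32 mm out from the middle of the lid's front edge, 196 mm from the hinge line; lid shut: about (-116, 0, 107) mm in the case frame. Pinched from above on its flat faces (closing along the case's y) it can turn between the fingers, so the tool need not turn with the lid.
- pack: Black battery pack, grey top, red catch, 67 x 121 x 84 mm (x, y, z), 0.55 to 0.95 kg. Origin: centre of its underside, z to its top. Up to z = 58 mm it is 66 mm wide in x (+-33), above that 56. Grasp across x, e.g. at z = 50 mm. At the start it lies loose on the seat, its z straight out of the seat (30 degrees from vertical), x up the slope to the back; it comes off along its z.
- bin: Empty white open bin fixed to the table, 290 (x) x 150 (y) mm, walls 4 mm thick, 80 high at the -x end, 91 at the long sides, 98 at the +x end (a label there stands up to 158). Origin: centre of its underside; inner floor 3 mm above it, inside 283 x 144 mm. The pack fits near the middle with its long side across the bin (pack x along bin x, 12 mm free at each end).
- oil_can: Bystander: light blue spray can, diameter 59 mm, 200 mm tall, standing behind the work. Origin: centre of its underside. Leave it alone.
- tape_roll: Bystander: black roll of tape, diameter 62 mm, 19 mm high, lying to the right of the work. Origin: centre of its underside. Leave it alone.
- pliers: Bystander: pliers with red grips, 201 mm long (y), 64 mm wide, 14 mm high, lying to the right. Origin: centre of the underside. Leave them alone.

How it is judged:
On the way, in this order (a step that is already met when the one before it is completed fails the run):
1. the lid is open past its balance point and stays there with nothing of the robot touching it (value of joint lid above 2.05 rad and contact force between each of the arm, the fingers and lid below 0.2 N), for 0.2 s.
2. the pack, still held by the fingers, is down on the floor of the bin, upright (x of pack in the frame of bin between -0.115 and 0.115 m and y of pack in the frame of bin between -0.045 and 0.045 m and z of pack in the frame of bin below 0.015 m and angle between pack's own z axis and vertical below 0.14 rad and contact force between the fingers and pack above 2 N), for 0.1 s.
At the end, for the whole second after the job is handed in: The lid is open by more than 2.05 rad, and the pack stands upright (within 8 degrees) and at rest on the bin's floor (underside less than 15 mm above the bin's underside, centre within 115 mm along and 45 mm across of the bin's centre), released (value of joint lid above 2.05 rad and x of pack in the frame of bin between -0.115 and 0.115 m and y of pack in the frame of bin between -0.045 and 0.045 m and z of pack in the frame of bin below 0.015 m and angle between pack's own z axis and vertical below 0.14 rad and linear speed of pack below 0.02 m/s and contact force between the fingers and pack below 0.2 N); the robot touches nothing.
It fails at once if a bystander (spray can, tape roll or pliers) is moved by more than 30 mm (distance of any of oil_can, tape_roll, pliers from where it was at the start of the episode above 0.03 m).
It also fails if it takes over 67 s, if anything falls off the work surface, if the arm or the gripper's body presses on something with over 40 N, if the wrist force passes 120 N, or if a joint passes its speed limit or range.

## Working session

There is one attempt and no reset: what is moved stays moved. The work goes in short steps, Python scripts to look and compute and a shell command to move; the robot and the scene stay as the last step left them, time stands still between calls to the robot, and variables do not carry over. Pictures are saved under pics/ and viewed, at most 10 in all, crops included, and the job is handed in when it is done.

```bash
ls; mkdir -p pics; python3 - <<'E'
from rig import manip
import cv2, numpy as np
for n in ["scene","top"]:
    d=manip.get_image(n); cv2.imwrite(f"pics/{n}0.png",cv2.cvtColor(d["frame"],cv2.COLOR_RGB2BGR))
    print(n,{k:(np.round(v,4).tolist() if not np.isscalar(v) else v) for k,v in d.items() if k!="frame"})
print(manip.get_state(), manip.grasp_offset)
E
```

```text
pics
scene {'fx': 441.1752919516354, 'fy': 441.1752919516354, 'cx': 322.30973310519477, 'cy': 201.76118354154303, 'position': [-0.1796, 0.3838, 1.0198], 'attitude': [-0.4915, -0.1852, 0.3173, 0.7896]}
top {'fx': 365.68334038796627, 'fy': 365.68334038796627, 'cx': 316.0836151271407, 'cy': 203.3195641410603, 'position': [0.3775, -0.0328, 1.1598], 'attitude': [0.7062, 0.069, -0.0665, -0.7015]}
{'clock': 0.1, 'qpos': array([-1.28899037e+00,  2.76553691e-01,  1.50599540e+00,  8.35929468e-06,
        1.36067700e+00, -1.20997516e-01]), 'qd': array([ 0.00099807, -0.00269188, -0.00242593,  0.00026853, -0.00073442,
       -0.0002763 ]), 'effort': array([ 1.41515742e-03, -4.17699766e+01, -2.46404815e+01, -1.26664268e-04,
        5.91385615e-03,  7.64649741e-06]), 'position': array([ 0.22527139, -0.52854146,  0.23051812]), 'ee_rot': array([-8.14405268e-04,  9.79786981e-01,  2.00042006e-01, -6.15228422e-05]), 'contact_force': array([-0.67225921, -0.22911222,  0.47404924]), 'moment': array([-0.03186515,  0.02675032,  0.02669867]), 'gripper_force': 0.0, 'width': 0.08553599901638931} -0.0187
```

View pics/scene0.png

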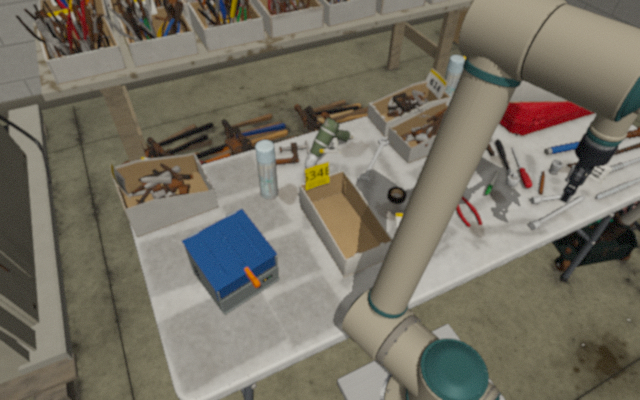

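View pics/top0.png

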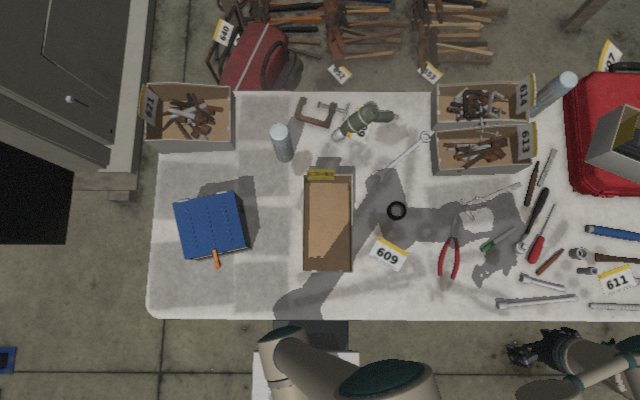

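The scene view shows the blue lid around (230,250) with its orange tab at (252,277), and the bin around (345,220). In the top view the lid is at (210,225), the tab at (216,258), the bin at (328,222) with its label at the far end, and the can at (282,142).

```bash
cat > h.py <<'E'
import cv2, numpy as np
from rig import manip
from scipy.spatial.transform import Rotation as R
def rot(q): return R.from_quat([q[1],q[2],q[3],q[0]])
def grab(n):
    d=manip.get_image(n); d["bgr"]=cv2.cvtColor(d["frame"],cv2.COLOR_RGB2BGR); d["hsv"]=cv2.cvtColor(d["bgr"],cv2.COLOR_BGR2HSV); return d
def ray(d,uv):
    v=np.array([(uv[0]-d["cx"])/d["fx"],-(uv[1]-d["cy"])/d["fy"],-1.0])
    return np.array(d["position"]),rot(d["attitude"]).apply(v)
def onz(d,uv,z):
    o,v=ray(d,uv); return o+v*(z-o[2])/v[2]
def proj(d,p):
    c=rot(d["attitude"]).inv().apply(np.array(p)-d["position"]); return np.array([d["cx"]-d["fx"]*c[0]/c[2],d["cy"]+d["fy"]*c[1]/c[2]])
def tri(r):
    A=sum(np.eye(3)-np.outer(v,v)/(v@v) for o,v in r); b=sum((np.eye(3)-np.outer(v,v)/(v@v))@o for o,v in r); return np.linalg.solve(A,b)
def mask(d,lo,hi,box):
    m=cv2.inRange(d["hsv"],np.array(lo),np.array(hi)); k=np.zeros_like(m); x0,y0,x1,y1=box; k[y0:y1,x0:x1]=m[y0:y1,x0:x1]; return k
def big(m): return max(cv2.findContours(m,cv2.RETR_EXTERNAL,cv2.CHAIN_APPROX_NONE)[0],key=cv2.contourArea)
def quad(c):
    h=cv2.convexHull(c); e=0.5
    while True:
        a=cv2.approxPolyDP(h,e,True)
        if len(a)<=4: return a[:,0].astype(float)
        e+=0.25
E
python3 - <<'E'
from h import *
t=grab("top"); s=grab("scene")
r=[]
for d,b,n in((t,(195,240,240,275),"t"),(s,(230,255,275,295),"s")):
    m=mask(d,(5,150,120),(20,255,255),b); c=big(m).reshape(-1,2); print(n,"orange bbox",c.min(0),c.max(0),c.mean(0))
    lo=c[c[:,1]>c[:,1].max()-4] ; print(lo.mean(0))
m=mask(t,(100,100,40),(125,255,255),(160,175,265,275)); q=quad(big(m)); print("lid top quad",q)
for p in q:
    print(p,np.round(onz(t,p,.146),4),np.round(onz(t,p,.113),4))
m=mask(s,(100,100,40),(125,255,255),(170,195,290,310)); print("lid scene quad",quad(big(m)))
for k in ((328,222),(328,185),(328,260),(306,222),(303,222),(350,222)): print(k,t["hsv"][k[1],k[0]])
m=mask(t,(8,50,30),(22,255,255),(295,178,360,280)); q=quad(big(m)); print("bin quad",q)
for p in q: print(np.round(onz(t,p,.08),4),np.round(onz(t,p,.098),4))
o=np.hstack([cv2.resize(t["bgr"][165:285,160:370],None,fx=3.8,fy=3.8,interpolation=cv2.INTER_CUBIC)])
cv2.imwrite("pics/tc.png",o)
E
```

```text
t orange bbox [213 250] [219 267] [215.76315789 258.5       ]
[217.11111111 265.66666667]
s orange bbox [245 268] [259 287] [252.09302326 277.6744186 ]
[256.4 285.6]
lid top quad [[233. 191.]
 [246. 244.]
 [185. 258.]
 [173. 203.]]
[233. 191.] [0.6086 0.2082 0.146 ] [0.6162 0.2161 0.113 ]
[246. 244.] [0.4586 0.1647 0.146 ] [0.4612 0.1711 0.113 ]
[185. 258.] [0.4191 0.3307 0.146 ] [0.4205 0.3425 0.113 ]
[173. 203.] [0.5728 0.3763 0.146 ] [0.5792 0.3896 0.113 ]
lid scene quad [[242. 210.]
 [274. 264.]
 [221. 297.]
 [183. 241.]]
(328, 222) [ 15  93 146]
(328, 185) [ 17  90 139]
(328, 260) [15 95 94]
(306, 222) [15 88 93]
(303, 222) [ 19  28 101]
(350, 222) [17 88 67]
bin quad [[350. 178.]
 [351. 270.]
 [304. 270.]
 [304. 178.]]
[ 0.6665 -0.131   0.08  ] [ 0.6617 -0.1293  0.098 ]
[ 0.3906 -0.1309  0.08  ] [ 0.3904 -0.1292  0.098 ]
[0.3897 0.0056 0.08  ] [0.3895 0.005  0.098 ]
[0.6657 0.0093 0.08  ] [0.6609 0.0086 0.098 ]
```

View pics/tc.png

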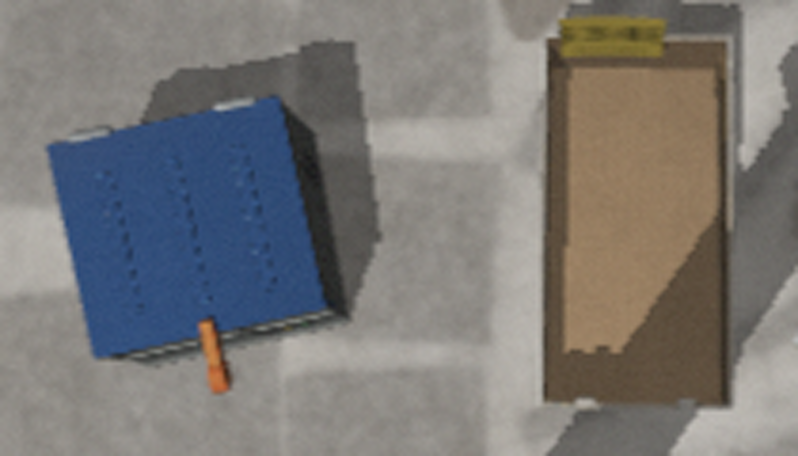

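The crop shows the lid corners at crop (48,147), (280,98), (340,315) and (97,357), the tab tip at (220,390), and the bin's inner rim from x 547 to 729 and y 40 to 403. The case is turned by about 12° and the bin by about 0°.

```bash
python3 - <<'E'
from h import *
t=grab("top"); s=grab("scene")
for n,d,C in (("t",t,[((172.8,203.5),(77,88,.148)),((233.5,191),(77,-88,.148)),((185.3,258.7),(-86,88,.115)),((217.3,267),(-129,0,.104))]),
           ("s",s,[((242,210),(77,-88,.148)),((183,241),(77,88,.148)),((221,297),(-86,88,.115)),((257.5,286.5),(-129,0,.104))])):
    W=np.array([onz(d,p,c[2])[:2] for p,c in C]); M=np.array([c[:2] for _,c in C])/1e3
    wc,mc=W.mean(0),M.mean(0); a=M-mc; b=W-wc
    th=np.arctan2((a[:,0]*b[:,1]-a[:,1]*b[:,0]).sum(),(a*b).sum()); Rm=np.array([[np.cos(th),-np.sin(th)],[np.sin(th),np.cos(th)]])
    o=wc-Rm@mc; print(n,"case",o.round(4),np.degrees(th).round(2),"res mm",((b-a@Rm.T)*1e3).round(1).tolist(), "tab",(o+Rm@[-.116,0]).round(4))
tip=tri([ray(t,(217.3,266.8)),ray(s,(257.5,286.3))]); print("tab tip tri",tip.round(4))
m1=big(mask(t,(5,150,120),(20,255,255),(195,240,240,275))).reshape(-1,2).mean(0);m2=big(mask(s,(5,150,120),(20,255,255),(230,255,275,295))).reshape(-1,2).mean(0)
print("tab mid tri",tri([ray(t,m1),ray(s,m2)]).round(4))
print("can top",tri([ray(t,(278,128)),ray(s,(264,145))]).round(3), "bin far corners", onz(t,(304,175.6),.098).round(4),onz(t,(351.5,175.6),.098).round(4), "near",onz(t,(303.6,271),.08).round(4),onz(t,(352,271),.08).round(4))
E
```

```text
t case [0.5179 0.2753] 11.97 res mm [[-4.0, -1.5], [-3.3, 1.1], [2.9, -2.8], [4.4, 3.2]] tab [0.4044 0.2513]
s case [0.514  0.2742] 13.45 res mm [[-2.1, 1.5], [3.8, -3.5], [-9.8, -2.9], [8.1, 4.8]] tab [0.4011 0.2472]
tab tip tri [0.396  0.2501 0.1069]
tab mid tri [0.419 0.254 0.114]
can top [0.777 0.077 0.198] bin far corners [0.6683 0.0087 0.098 ] [ 0.6692 -0.1339  0.098 ] near [0.3868 0.0068 0.08  ] [ 0.3878 -0.1337  0.08  ]
```

Both views agree: the case is near (0.517, 0.275) with a yaw of about 12.3°, the tab centre near (0.404, 0.250, 0.107), and the bin near (0.528, -0.063) with no yaw. I'm moving above the tab.

```bash
python3 -m pendant '[{"rz":5.4},{"rz":5.4},{"dx":0.016,"dy":-0.0345},{"dx":0.016,"dy":-0.0345},{"dx":0.016,"dy":-0.0345},{"dx":0.016,"dy":-0.0345},{"dx":0.016,"dy":-0.0345},{"dx":0.016,"dy":-0.0345},{"dx":0.016,"dy":-0.0345},{"dx":0.016,"dy":-0.0345},{"dx":0.016,"dy":-0.0345},{"dx":0.016,"dy":-0.0345}]' 60
python3 -m pendant '[{"dx":0.016,"dy":-0.0345},{"dx":0.016,"dy":-0.0345},{"dx":0.016,"dy":-0.0345},{"dx":0.016,"dy":-0.0345},{"dx":0.016,"dy":-0.0345},{"dx":0.016,"dy":-0.0345},{"dx":0.016,"dy":-0.0345},{"dx":0.016,"dy":-0.0345},{"dx":0.016,"dy":-0.0345},{},{}]'
cat >> h.py <<'E'
def where():
    s=manip.get_state(); r=rot(s["ee_rot"]); return s,np.array(s["position"]),r
def rayw(d,p,r,uv):
    M=np.array(d["mount"]); v=np.array([(uv[0]-d["cx"])/d["fx"],-(uv[1]-d["cy"])/d["fy"],-1.0])
    return p+r.apply(M[:3,3]), r.apply(M[:3,:3]@v)
E
python3 - <<'E'
from h import *
s,p,r=where(); print(p,s["qpos"],r.as_matrix().round(3))
d=grab("wrist"); cv2.imwrite("pics/w1.png",d["bgr"]); print(np.array(d["mount"]).round(3),d["fx"],d["cx"],d["cy"],[k for k in d])
E
```

```text
[ 0.22537313 -0.52883942  0.23102194] [-1.28898286e+00  2.76161374e-01  1.50529311e+00  3.80660592e-05
  1.36069777e+00 -1.20983157e-01] [[ 0.92   0.392 -0.   ]
 [ 0.392 -0.92   0.001]
 [ 0.    -0.001 -1.   ]]
[[-0.     0.965  0.262  0.067]
 [ 1.     0.    -0.     0.   ]
 [-0.     0.262 -0.965 -0.142]
 [ 0.     0.     0.     1.   ]] 356.6551996505177 321.08755197679403 203.39967696796342 ['frame', 'fx', 'fy', 'cx', 'cy', 'mount', 'bgr', 'hsv']invalid input
invalid input
```

View pics/w1.png

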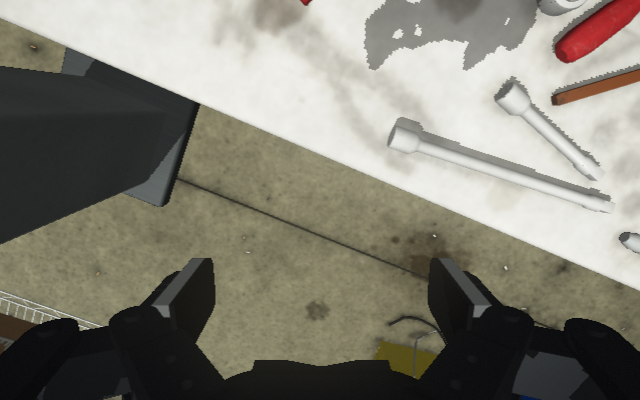

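The wrist picture only shows the start position: fingers at (190,300) and (455,300), sockets on the table. Both moves were refused, probably because each row needs every key.

```bash
python3 -m pendant '[{"dx":0,"dy":0,"dz":0,"rx":0,"ry":0,"rz":5.4,"hand":0.085},{"dx":0,"dy":0,"dz":0,"rx":0,"ry":0,"rz":5.4,"hand":0.085}]' 60
```

```text
clock: 0.52
position: [0.2254, -0.529, 0.2312]
ee_rot: [-0.0, 0.995, 0.105, -0.0]
contact_force: [-0.3, -0.1, 0.1]
width: 0.0851
gripper_force: 0.0
```

```bash
python3 -m pendant '[{"dx":0.016,"dy":-0.0345,"dz":0,"rx":0,"ry":0,"rz":0,"hand":0.085},{"dx":0.016,"dy":-0.0345,"dz":0,"rx":0,"ry":0,"rz":0,"hand":0.085},{"dx":0.016,"dy":-0.0345,"dz":0,"rx":0,"ry":0,"rz":0,"hand":0.085},{"dx":0.016,"dy":-0.0345,"dz":0,"rx":0,"ry":0,"rz":0,"hand":0.085},{"dx":0.016,"dy":-0.0345,"dz":0,"rx":0,"ry":0,"rz":0,"hand":0.085},{"dx":0.016,"dy":-0.0345,"dz":0,"rx":0,"ry":0,"rz":0,"hand":0.085},{"dx":0.016,"dy":-0.0345,"dz":0,"rx":0,"ry":0,"rz":0,"hand":0.085},{"dx":0.016,"dy":-0.0345,"dz":0,"rx":0,"ry":0,"rz":0,"hand":0.085},{"dx":0.016,"dy":-0.0345,"dz":0,"rx":0,"ry":0,"rz":0,"hand":0.085},{"dx":0.016,"dy":-0.0345,"dz":0,"rx":0,"ry":0,"rz":0,"hand":0.085},{"dx":0.016,"dy":-0.0345,"dz":0,"rx":0,"ry":0,"rz":0,"hand":0.085},{"dx":0.016,"dy":-0.0345,"dz":0,"rx":0,"ry":0,"rz":0,"hand":0.085}]'
python3 -m pendant '[{"dx":0.016,"dy":-0.0345,"dz":0,"rx":0,"ry":0,"rz":0,"hand":0.085},{"dx":0.016,"dy":-0.0345,"dz":0,"rx":0,"ry":0,"rz":0,"hand":0.085},{"dx":0.016,"dy":-0.0345,"dz":0,"rx":0,"ry":0,"rz":0,"hand":0.085},{"dx":0.016,"dy":-0.0345,"dz":0,"rx":0,"ry":0,"rz":0,"hand":0.085},{"dx":0.016,"dy":-0.0345,"dz":0,"rx":0,"ry":0,"rz":0,"hand":0.085},{"dx":0.016,"dy":-0.0345,"dz":0,"rx":0,"ry":0,"rz":0,"hand":0.085},{"dx":0.016,"dy":-0.0345,"dz":0,"rx":0,"ry":0,"rz":0,"hand":0.085},{"dx":0.016,"dy":-0.0345,"dz":0,"rx":0,"ry":0,"rz":0,"hand":0.085},{"dx":0.016,"dy":-0.0345,"dz":0,"rx":0,"ry":0,"rz":0,"hand":0.085},{"dx":0,"dy":0,"dz":0,"rx":0,"ry":0,"rz":0,"hand":0.085},{"dx":0,"dy":0,"dz":0,"rx":0,"ry":0,"rz":0,"hand":0.085}]'
python3 - <<'E'
from h import *
s,p,r=where(); print(p,s["qpos"],r.as_matrix().round(3))
d=grab("wrist"); cv2.imwrite("pics/w2.png",d["bgr"])
c=big(cv2.inRange(d["hsv"],np.array((5,150,80)),np.array((20,255,255)))).reshape(-1,2); print(c.min(0),c.max(0))
E
```

```text
clock: 1.52
position: [0.3248, -0.082, 0.2316]
ee_rot: [0.0, 0.994, 0.106, 0.001]
contact_force: [1.8, 0.2, 0.4]
width: 0.0851
gripper_force: 0.0
clock: 2.43
position: [0.3996, 0.2519, 0.2309]
ee_rot: [0.0, 0.994, 0.109, -0.0]
contact_force: [-0.4, -0.2, -0.3]
width: 0.0849
gripper_force: 0.0
[0.39961142 0.25192873 0.23088347] [ 4.15254959e-01  1.21129591e-01  1.70935028e+00 -2.67749286e-04
  1.31187283e+00  1.76809059e+00] [[ 0.976  0.216 -0.001]
 [ 0.216 -0.976 -0.001]
 [-0.001  0.    -1.   ]]
[317 135] [332 204]
```

View pics/w2.png

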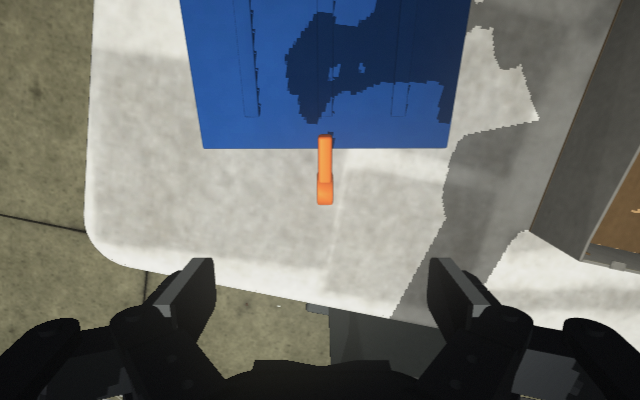

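The wrist view shows the lid square to the camera, its front edge on row 148 from x 203 to 447, and the orange tab at column 325 with its tip at row 204.

```bash
python3 - <<'E'
from h import *
s,p,r=where(); d=grab("wrist")
def z(uv,h):
    o,v=rayw(d,p,r,uv); return o+v*(h-o[2])/v[2]
a,b=z((203,148.5),.115),z((447.5,148.5),.115); t=z((325,204.5),.104); 
print(a,b,np.linalg.norm(a-b),"tip",t, "yaw",90-np.degrees(np.arctan2(*(a-b)[:2][::-1])))
m=(a+b)/2; x=r.as_matrix()[:,0]; print("mid edge",m,"tip-edge along x",(t-m)@x, "tab centre", t+.0127*x)
for q in (t+.0127*x,m-.030*x): print("move tool dx,dy",(r.inv().apply(q-p)).round(4))
E
```

```text
[0.41806799 0.34138206 0.115     ] [0.45571403 0.16980957 0.115     ] 0.17565404100059853 tip [0.39317454 0.24595207 0.104     ] yaw -12.375590266053365
mid edge [0.43689101 0.25559582 0.115     ] tip-edge along x -0.044753570273250186 tab centre [0.40557892 0.24867621 0.10398394]
move tool dx,dy [0.006  0.003  0.1269]
move tool dx,dy [0.008  0.003  0.1159]
```

```bash
python3 -m pendant '[{"dx":0.007,"dy":0.003,"dz":0.035,"rx":0,"ry":0,"rz":0,"hand":0.085},{"dx":0,"dy":0,"dz":0.035,"rx":0,"ry":0,"rz":0,"hand":0.07},{"dx":0,"dy":0,"dz":0.035,"rx":0,"ry":0,"rz":0,"hand":0.05},{"dx":0,"dy":0,"dz":0.035,"rx":0,"ry":0,"rz":0,"hand":0.03},{"dx":0,"dy":0,"dz":0,"rx":0,"ry":0,"rz":0,"hand":0.005},{"dx":0,"dy":0,"dz":0,"rx":0,"ry":0,"rz":0,"hand":0.005},{"dx":0,"dy":0,"dz":0,"rx":0,"ry":0,"rz":0,"hand":0.005},{"dx":0,"dy":0,"dz":0,"rx":0,"ry":0,"rz":0,"hand":0.005},{"dx":0,"dy":0,"dz":0,"rx":0,"ry":0,"rz":0,"hand":0.005}]' 50
python3 - <<'E'
import numpy as np
# arc in case x,z for tab from hinge; step lists in tool (dx=case x, dz=-case z), lid angle from 0
a0=np.arctan2(107-146,-116-75)%(2*np.pi); N=24
A=a0-np.linspace(0,2.12,N+1); P=196*np.c_[np.cos(A),np.sin(A)]
print(np.c_[np.diff(P[:,0]),-np.diff(P[:,1])].round(1).tolist(), P[-1])
E
```

```text
clock: 3.28
position: [0.4066, 0.2509, 0.0934]
ee_rot: [-0.003, 0.994, 0.106, 0.0]
contact_force: [-3.1, 7.1, -3.4]
width: 0.011
gripper_force: 51.3
[[-2.7, -17.1], [-1.2, -17.3], [0.3, -17.3], [1.9, -17.2], [3.4, -17.0], [4.9, -16.6], [6.3, -16.1], [7.7, -15.5], [9.0, -14.8], [10.3, -13.9], [11.5, -12.9], [12.6, -11.9], [13.6, -10.7], [14.5, -9.5], [15.3, -8.2], [15.9, -6.8], [16.5, -5.4], [16.9, -3.9], [17.1, -2.4], [17.3, -0.9], [17.3, 0.7], [17.2, 2.2], [16.9, 3.7], [16.5, 5.2]] [ 66.79980039 184.26553304]
```

```bash
python3 -m pendant '[{"dx":-0.0027,"dy":0,"dz":-0.0171,"rx":0,"ry":0,"rz":0,"hand":0.005},{"dx":-0.0012,"dy":0,"dz":-0.0173,"rx":0,"ry":0,"rz":0,"hand":0.005},{"dx":0.0003,"dy":0,"dz":-0.0173,"rx":0,"ry":0,"rz":0,"hand":0.005},{"dx":0.0019,"dy":0,"dz":-0.0172,"rx":0,"ry":0,"rz":0,"hand":0.005},{"dx":0.0034,"dy":0,"dz":-0.017,"rx":0,"ry":0,"rz":0,"hand":0.005},{"dx":0.0049,"dy":0,"dz":-0.0166,"rx":0,"ry":0,"rz":0,"hand":0.005},{"dx":0.0063,"dy":0,"dz":-0.0161,"rx":0,"ry":0,"rz":0,"hand":0.005},{"dx":0.0077,"dy":0,"dz":-0.0155,"rx":0,"ry":0,"rz":0,"hand":0.005},{"dx":0.009,"dy":0,"dz":-0.0148,"rx":0,"ry":0,"rz":0,"hand":0.005},{"dx":0.0103,"dy":0,"dz":-0.0139,"rx":0,"ry":0,"rz":0,"hand":0.005},{"dx":0.0115,"dy":0,"dz":-0.0129,"rx":0,"ry":0,"rz":0,"hand":0.005},{"dx":0.0126,"dy":0,"dz":-0.0119,"rx":0,"ry":0,"rz":0,"hand":0.005}]'
python3 -c "
from h import *
s,p,r=where();print(s['qpos'].round(2),s['moment'])"
```

```text
clock: 4.28
position: [0.4712, 0.2655, 0.2811]
ee_rot: [-0.003, 0.994, 0.107, 0.003]
contact_force: [5.4, 9.1, -14.9]
width: 0.0105
gripper_force: 48.8
[0.38 0.2  1.49 0.01 1.45 1.74] [ 1.14483267 -0.30341622  0.10677944]
```

```bash
python3 -m pendant '[{"dx":0.0136,"dy":-0.001,"dz":-0.0107,"rx":0,"ry":0,"rz":0,"hand":0.005},{"dx":0.0145,"dy":0,"dz":-0.0095,"rx":0,"ry":0,"rz":0,"hand":0.005},{"dx":0.0153,"dy":0,"dz":-0.0082,"rx":0,"ry":0,"rz":0,"hand":0.005},{"dx":0.0159,"dy":0,"dz":-0.0068,"rx":0,"ry":0,"rz":0,"hand":0.005},{"dx":0.0165,"dy":0,"dz":-0.0054,"rx":0,"ry":0,"rz":0,"hand":0.005},{"dx":0.0169,"dy":0,"dz":-0.0039,"rx":0,"ry":0,"rz":0,"hand":0.005},{"dx":0.0171,"dy":0,"dz":-0.0024,"rx":0,"ry":0,"rz":0,"hand":0.005},{"dx":0.0173,"dy":0,"dz":-0.0009,"rx":0,"ry":0,"rz":0,"hand":0.005},{"dx":0.0173,"dy":0,"dz":0.0007,"rx":0,"ry":0,"rz":0,"hand":0.005},{"dx":0.0172,"dy":0,"dz":0.0022,"rx":0,"ry":0,"rz":0,"hand":0.005},{"dx":0.0169,"dy":0,"dz":0.0037,"rx":0,"ry":0,"rz":0,"hand":0.005},{"dx":0.0165,"dy":0,"dz":0.0052,"rx":0,"ry":0,"rz":0,"hand":0.005}]'
python3 - <<'E'
from h import *
s,p,r=where();print(s['qpos'].round(2))
g=p+r.apply([0,0,manip.grasp_offset]); c=np.array([.5209,.2742,0]); th=np.radians(12.375)
u=np.array([np.cos(th),np.sin(th),0]); x=(g-c)@u-.075; z=g[2]-.146
print("case rel hinge",x,z,np.hypot(x,z),"lid angle",np.arctan2(-.039,-.191)%(2*np.pi)-np.arctan2(z,x))
E
```

```text
clock: 5.28
position: [0.6584, 0.3075, 0.3182]
ee_rot: [-0.003, 0.994, 0.108, 0.0]
contact_force: [-4.2, 6.6, -0.3]
width: 0.0105
gripper_force: 49.2
[0.34 0.49 0.96 0.01 1.69 1.69]
case rel hinge 0.06645533176574163 0.19094696338152098 0.20218074573192846 lid angle 2.107135021905759
```

```bash
python3 -m pendant '[{"dx":0,"dy":0,"dz":0,"rx":0,"ry":0,"rz":0,"hand":0.04},{"dx":0,"dy":0,"dz":0,"rx":0,"ry":0,"rz":0,"hand":0.04},{"dx":0,"dy":0,"dz":0,"rx":0,"ry":0,"rz":0,"hand":0.04},{"dx":0,"dy":0,"dz":-0.03,"rx":0,"ry":0,"rz":0,"hand":0.04},{"dx":0,"dy":0,"dz":-0.03,"rx":0,"ry":0,"rz":0,"hand":0.04},{"dx":0,"dy":0,"dz":-0.02,"rx":0,"ry":0,"rz":0,"hand":0.04},{"dx":-0.03,"dy":0,"dz":0,"rx":0,"ry":0,"rz":0,"hand":0.085},{"dx":-0.04,"dy":0,"dz":0,"rx":0,"ry":0,"rz":0,"hand":0.085},{"dx":-0.04,"dy":0,"dz":0,"rx":0,"ry":0,"rz":0,"hand":0.085},{"dx":-0.04,"dy":0,"dz":0,"rx":0,"ry":0,"rz":0,"hand":0.085},{"dx":-0.04,"dy":0,"dz":0,"rx":0,"ry":0,"rz":0,"hand":0.085},{"dx":-0.04,"dy":0,"dz":0,"rx":0,"ry":0,"rz":0,"hand":0.085}]'
python3 - <<'E'
from h import *
s,p,r=where(); print(p,s["qpos"].round(2))
d=grab("wrist"); t=grab("top"); sc=grab("scene")
o=np.hstack([cv2.resize(d["bgr"],(640,400))[:,:],]); 
a=cv2.resize(t["bgr"][120:300,140:320],(400,400)); b=cv2.resize(sc["bgr"][130:330,150:350],(400,400))
cv2.imwrite("pics/a1.png",np.hstack([a,b])); cv2.imwrite("pics/w3.png",d["bgr"])
E
```

```text
clock: 6.28
position: [0.4324, 0.2548, 0.3968]
ee_rot: [-0.0, 0.994, 0.107, 0.002]
contact_force: [0.6, -0.0, -0.1]
width: 0.0849
gripper_force: 0.0
[0.43237782 0.25476203 0.3968061 ] [ 0.39  0.11  1.32 -0.    1.71  1.75]
```

View pics/w3.png

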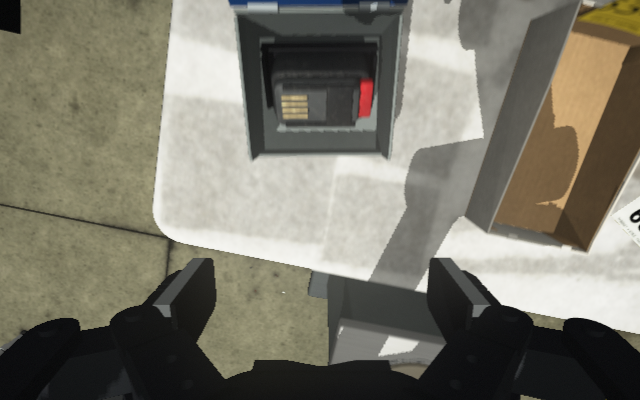

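View pics/a1.png

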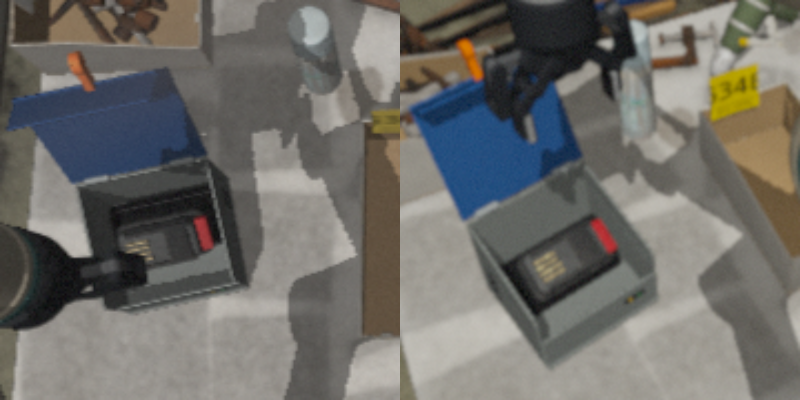

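The lid stands open, with its tab at the back. The wrist view shows the pack seated, its top from about (272,72) to (373,125) and the red catch on the right, centred between the walls. Next I turn the tool 90° and tilt it 30°.

```bash
python3 -m pendant '[{"dx":0,"dy":0,"dz":0,"rx":0,"ry":0,"rz":-7,"hand":0.085},{"dx":0,"dy":0,"dz":0,"rx":0,"ry":0,"rz":-7,"hand":0.085},{"dx":0,"dy":0,"dz":0,"rx":0,"ry":0,"rz":-7,"hand":0.085},{"dx":0,"dy":0,"dz":0,"rx":0,"ry":0,"rz":-7,"hand":0.085},{"dx":0,"dy":0,"dz":0,"rx":0,"ry":0,"rz":-7,"hand":0.085},{"dx":0,"dy":0,"dz":0,"rx":0,"ry":0,"rz":-7,"hand":0.085},{"dx":0,"dy":0,"dz":0,"rx":0,"ry":0,"rz":-7,"hand":0.085},{"dx":0,"dy":0,"dz":0,"rx":0,"ry":0,"rz":-7,"hand":0.085},{"dx":0,"dy":0,"dz":0,"rx":0,"ry":0,"rz":-7,"hand":0.085},{"dx":0,"dy":0,"dz":0,"rx":0,"ry":0,"rz":-7,"hand":0.085},{"dx":0,"dy":0,"dz":0,"rx":0,"ry":0,"rz":-7,"hand":0.085},{"dx":0,"dy":0,"dz":0,"rx":0,"ry":0,"rz":-7,"hand":0.085}]'
python3 -m pendant '[{"dx":0,"dy":0,"dz":0,"rx":0,"ry":0,"rz":-6.2,"hand":0.085},{"dx":0,"dy":0,"dz":0,"rx":-6,"ry":0,"rz":0,"hand":0.085},{"dx":0,"dy":0,"dz":0,"rx":-6,"ry":0,"rz":0,"hand":0.085},{"dx":0,"dy":0,"dz":0,"rx":-6,"ry":0,"rz":0,"hand":0.085},{"dx":0,"dy":0,"dz":0,"rx":-6,"ry":0,"rz":0,"hand":0.085},{"dx":0,"dy":0,"dz":0,"rx":-6,"ry":0,"rz":0,"hand":0.085},{"dx":0,"dy":0,"dz":0,"rx":0,"ry":0,"rz":0,"hand":0.085}]'
cat >> h.py <<'E'
C=np.array([.5209,.2742,0]); Rc=R.from_euler('z',12.375,degrees=True)
def case(q): return C+Rc.apply(np.array(q)/1e3)
PK=R.from_matrix(np.array([[0,.866,.5],[1,0,0],[0,.5,-.866]]))  # tool axes in case frame for pack grasp
def plan(target,Rt):
    s,p,r=where(); print("p",p.round(4),"q",s["qpos"].round(2),"shift tool",r.inv().apply(np.array(target)-p).round(4),"turn deg",np.degrees((r.inv()*Rt).as_rotvec()).round(2))
E
python3 - <<'E'
from h import *
plan(case((8.5-55,0,55.9+95.3)),Rc*PK)
E
```

```text
clock: 7.43
position: [0.4364, 0.2559, 0.396]
ee_rot: [0.001, 0.665, 0.747, 0.001]
contact_force: [-0.8, -0.3, -0.2]
width: 0.0852
gripper_force: 0.0
clock: 8.02
position: [0.4305, 0.2541, 0.3927]
ee_rot: [0.162, 0.604, 0.754, 0.201]
contact_force: [-0.7, 0.2, -0.9]
width: 0.0848
gripper_force: 0.0
p [0.4305 0.2541 0.3927] q [ 0.49 -0.16  1.7  -0.15  1.1   0.31] shift tool [ 0.0004 -0.0802  0.2324] turn deg [-0.14 -0.02  0.17]
```

```bash
python3 -m pendant '[{"dx":0,"dy":-0.0134,"dz":0.0387,"rx":0,"ry":0,"rz":0,"hand":0.085},{"dx":0,"dy":-0.0134,"dz":0.0387,"rx":0,"ry":0,"rz":0,"hand":0.085},{"dx":0,"dy":-0.0134,"dz":0.0387,"rx":0,"ry":0,"rz":0,"hand":0.085},{"dx":0,"dy":-0.0134,"dz":0.0387,"rx":0,"ry":0,"rz":0,"hand":0.085},{"dx":0,"dy":-0.0134,"dz":0.0387,"rx":0,"ry":0,"rz":0,"hand":0.085},{"dx":0,"dy":-0.0134,"dz":0.0387,"rx":0,"ry":0,"rz":0,"hand":0.085},{"dx":0,"dy":0,"dz":0,"rx":0,"ry":0,"rz":0,"hand":0.085},{"dx":0,"dy":0,"dz":0,"rx":0,"ry":0,"rz":0,"hand":0.085}]'
python3 - <<'E'
from h import *
plan(case((8.5-55,0,55.9+95.3)),Rc*PK)
s,p,r=where(); d=grab("wrist"); M=np.array(d["mount"])
def pw(q):
    c=M[:3,:3].T@(r.inv().apply(np.array(q)-p)-M[:3,3]); return (int(d["cx"]-d["fx"]*c[0]/c[2]),int(d["cy"]+d["fy"]*c[1]/c[2]))
n=np.array([-.5,0,.866]); ax=np.array([.866,0,.5])
im=d["bgr"].copy()
for x,y in ((28,60),(28,-60),(-28,60),(-28,-60)): cv2.drawMarker(im,pw(case(np.array([20,0,36])+84*n+x*ax+np.array([0,y,0]))),(0,255,0),0,8,1)
cv2.imwrite("pics/w4.png",im)
E
```

```text
clock: 8.68
position: [0.4819, 0.2657, 0.152]
ee_rot: [0.161, 0.605, 0.753, 0.199]
contact_force: [0.5, -0.5, 1.0]
width: 0.0848
gripper_force: 0.0
p [0.4819 0.2657 0.152 ] q [ 0.46  0.11  2.09 -0.27  0.46  0.46] shift tool [-0.0001 -0.0061 -0.0026] turn deg [-0.27  0.07  0.09]
```

View pics/w4.png

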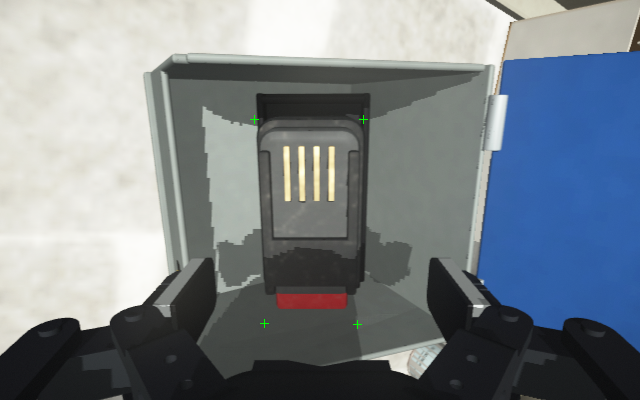

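The pack lies square between the fingers, spanning columns 259 to 366. It is about 10 px left of the finger centre line, which matches the 6 mm shift still to go, and the case walls are clear.

```bash
python3 -m pendant '[{"dx":0,"dy":-0.006,"dz":0,"rx":0,"ry":0,"rz":0,"hand":0.085},{"dx":0,"dy":0,"dz":0.025,"rx":0,"ry":0,"rz":0,"hand":0.085},{"dx":0,"dy":0,"dz":0.025,"rx":0,"ry":0,"rz":0,"hand":0.085},{"dx":0,"dy":0,"dz":0.02,"rx":0,"ry":0,"rz":0,"hand":0.085},{"dx":0,"dy":0,"dz":0.015,"rx":0,"ry":0,"rz":0,"hand":0.085},{"dx":0,"dy":0,"dz":0.012,"rx":0,"ry":0,"rz":0,"hand":0.085},{"dx":0,"dy":0,"dz":0.01,"rx":0,"ry":0,"rz":0,"hand":0.085},{"dx":0,"dy":0,"dz":0,"rx":0,"ry":0,"rz":0,"hand":0.085}]'
python3 -c "
from h import *
plan(case((8.5,0,55.9)),Rc*PK)"
```

```text
clock: 9.4
position: [0.5299, 0.2772, 0.0596]
ee_rot: [0.163, 0.604, 0.753, 0.203]
contact_force: [-0.4, -0.7, 0.2]
width: 0.0848
gripper_force: 0.0
p [0.5299 0.2772 0.0596] q [ 0.43  0.31  2.13 -0.54  0.21  0.71] shift tool [-0.001  -0.0027  0.0028] turn deg [ 0.21 -0.05  0.09]
```

```bash
python3 -m pendant '[{"dx":0,"dy":-0.002,"dz":0,"rx":0,"ry":0,"rz":0,"hand":0.06},{"dx":0,"dy":0,"dz":0,"rx":0,"ry":0,"rz":0,"hand":0.055},{"dx":0,"dy":0,"dz":0,"rx":0,"ry":0,"rz":0,"hand":0.055},{"dx":0,"dy":0,"dz":0,"rx":0,"ry":0,"rz":0,"hand":0.055},{"dx":0,"dy":0,"dz":0,"rx":0,"ry":0,"rz":0,"hand":0.055},{"dx":0,"dy":0,"dz":0,"rx":0,"ry":0,"rz":0,"hand":0.055}]' 90
python3 -c "
from h import *
plan(case((8.5,0,55.9)),Rc*PK)"
```

```text
clock: 9.9
position: [0.5262, 0.2763, 0.0593]
ee_rot: [0.163, 0.604, 0.753, 0.203]
contact_force: [-3.2, -0.6, 5.5]
width: 0.0646
gripper_force: 100.7
p [0.5262 0.2763 0.0593] q [ 0.43  0.31  2.14 -0.55  0.21  0.72] shift tool [-0.0009  0.0008  0.0044] turn deg [ 0.18 -0.06  0.09]
```

```bash
python3 -m pendant '[{"dx":0,"dy":0,"dz":-0.008,"rx":0,"ry":0,"rz":0,"hand":0.055},{"dx":0,"dy":0,"dz":-0.012,"rx":0,"ry":0,"rz":0,"hand":0.055},{"dx":0,"dy":0,"dz":-0.015,"rx":0,"ry":0,"rz":0,"hand":0.055},{"dx":0,"dy":0,"dz":-0.015,"rx":0,"ry":0,"rz":0,"hand":0.055},{"dx":0,"dy":0,"dz":-0.02,"rx":0,"ry":0,"rz":0,"hand":0.055},{"dx":0,"dy":0,"dz":-0.02,"rx":0,"ry":0,"rz":0,"hand":0.055},{"dx":0,"dy":0,"dz":-0.02,"rx":0,"ry":0,"rz":0,"hand":0.055},{"dx":0,"dy":0,"dz":-0.02,"rx":0,"ry":0,"rz":0,"hand":0.055},{"dx":0,"dy":0,"dz":-0.02,"rx":0,"ry":0,"rz":0,"hand":0.055},{"dx":0,"dy":0,"dz":-0.02,"rx":0,"ry":0,"rz":0,"hand":0.055},{"dx":0,"dy":0,"dz":-0.01,"rx":0,"ry":0,"rz":0,"hand":0.055}]'
python3 -c "
from h import *
plan([.528,-.063,.26],R.from_matrix(np.array([[0,1,0],[1,0,0],[0,0,-1]],float)))"
```

```text
clock: 10.82
position: [0.4352, 0.2558, 0.2139]
ee_rot: [0.161, 0.605, 0.753, 0.201]
contact_force: [0.1, 0.3, -6.2]
width: 0.0645
gripper_force: 103.9
p [0.4352 0.2558 0.2139] q [ 0.49 -0.04  2.06 -0.23  0.63  0.42] shift tool [-0.3313  0.0418 -0.0292] turn deg [29.79 -3.27 12.19]
```

```bash
python3 -m pendant '[{"dx":0,"dy":0,"dz":-0.02,"rx":0,"ry":0,"rz":0,"hand":0.055},{"dx":0,"dy":0,"dz":-0.02,"rx":0,"ry":0,"rz":0,"hand":0.055},{"dx":0,"dy":0,"dz":0,"rx":5,"ry":0,"rz":0,"hand":0.055},{"dx":0,"dy":0,"dz":0,"rx":5,"ry":0,"rz":0,"hand":0.055},{"dx":0,"dy":0,"dz":0,"rx":5,"ry":0,"rz":0,"hand":0.055},{"dx":0,"dy":0,"dz":0,"rx":5,"ry":0,"rz":0,"hand":0.055},{"dx":0,"dy":0,"dz":0,"rx":5,"ry":0,"rz":0,"hand":0.055},{"dx":0,"dy":0,"dz":0,"rx":5,"ry":0,"rz":0,"hand":0.055},{"dx":0,"dy":0,"dz":0,"rx":0,"ry":0,"rz":4,"hand":0.055},{"dx":0,"dy":0,"dz":0,"rx":0,"ry":0,"rz":4,"hand":0.055},{"dx":0,"dy":0,"dz":0,"rx":0,"ry":0,"rz":4.4,"hand":0.055},{"dx":0,"dy":0,"dz":0,"rx":0,"ry":0,"rz":0,"hand":0.055}]'
python3 -c "
from h import *
plan([.528,-.063,.26],R.from_matrix(np.array([[0,1,0],[1,0,0],[0,0,-1]],float)))"
```

```text
clock: 11.82
position: [0.4173, 0.2522, 0.2471]
ee_rot: [-0.001, 0.707, 0.707, -0.001]
contact_force: [-0.8, -0.1, -6.7]
width: 0.0646
gripper_force: 103.8
p [0.4173 0.2522 0.2471] q [0.4  0.14 1.65 0.   1.36 0.4 ] shift tool [-0.3153  0.1104 -0.013 ] turn deg [-0.1   0.01  0.05]
```

```bash
python3 -m pendant '[{"dx":-0.015,"dy":0.005,"dz":-0.001,"rx":0,"ry":0,"rz":0,"hand":0.055},{"dx":-0.025,"dy":0.009,"dz":-0.001,"rx":0,"ry":0,"rz":0,"hand":0.055},{"dx":-0.03,"dy":0.0105,"dz":-0.001,"rx":0,"ry":0,"rz":0,"hand":0.055},{"dx":-0.03,"dy":0.0105,"dz":-0.001,"rx":0,"ry":0,"rz":0,"hand":0.055},{"dx":-0.03,"dy":0.0105,"dz":-0.001,"rx":0,"ry":0,"rz":0,"hand":0.055},{"dx":-0.03,"dy":0.0105,"dz":-0.001,"rx":0,"ry":0,"rz":0,"hand":0.055},{"dx":-0.03,"dy":0.0105,"dz":-0.001,"rx":0,"ry":0,"rz":0,"hand":0.055},{"dx":-0.03,"dy":0.0105,"dz":-0.001,"rx":0,"ry":0,"rz":0,"hand":0.055},{"dx":-0.03,"dy":0.0105,"dz":-0.001,"rx":0,"ry":0,"rz":0,"hand":0.055},{"dx":-0.03,"dy":0.0105,"dz":-0.001,"rx":0,"ry":0,"rz":0,"hand":0.055},{"dx":-0.025,"dy":0.009,"dz":-0.001,"rx":0,"ry":0,"rz":0,"hand":0.055},{"dx":-0.01,"dy":0.003,"dz":-0.001,"rx":0,"ry":0,"rz":0,"hand":0.055}]'
python3 -m pendant '[{"dx":0,"dy":0,"dz":0,"rx":0,"ry":0,"rz":0,"hand":0.055},{"dx":0,"dy":0,"dz":0,"rx":0,"ry":0,"rz":0,"hand":0.055}]'
python3 - <<'E'
from h import *
plan([.528,-.063,.26],R.from_matrix(np.array([[0,1,0],[1,0,0],[0,0,-1]],float)))
d=grab("wrist"); cv2.imwrite("pics/w5.png",d["bgr"])
E
```

```text
clock: 12.82
position: [0.5298, -0.066, 0.2595]
ee_rot: [0.001, 0.707, 0.708, -0.001]
contact_force: [0.7, 0.1, -6.6]
width: 0.0646
gripper_force: 103.7
clock: 12.98
position: [0.5282, -0.062, 0.2593]
ee_rot: [-0.001, 0.707, 0.708, 0.0]
contact_force: [-0.6, 0.8, -6.4]
width: 0.0643
gripper_force: 103.7
p [ 0.5282 -0.062   0.2593] q [-0.25  0.2   1.54  0.    1.4  -0.25] shift tool [-0.0009 -0.0002 -0.0007] turn deg [-0.06 -0.09  0.09]
```

View pics/w5.png

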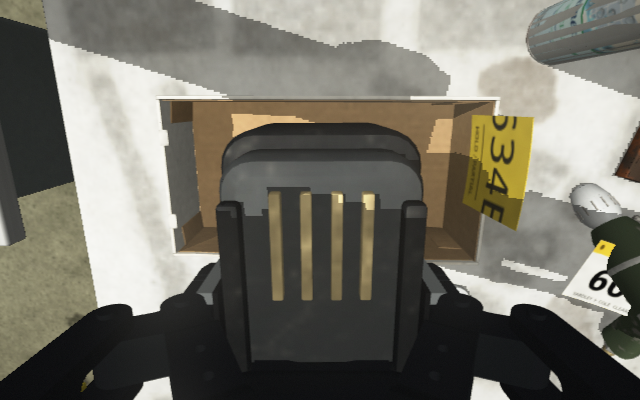

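The pack hangs upright over the bin. The bin's +y long rim is at row 98 from (163,98) to (497,98), the -y rim runs from (178,255) to (477,260), and the pack's far end is at rows 123 to 160.

```bash
python3 - <<'E'
from h import *
s,p,r=where(); d=grab("wrist")
def z(uv,h):
    o,v=rayw(d,p,r,uv); return (o+v*(h-o[2])/v[2]).round(4)
print("+y rim outer/inner",z((330,97),.091),z((330,100),.091)," -x,+x corners",z((163,98),.080),z((497,98),.098))
print("-y rim",z((178,255),.080),z((477,260),.098),z((200,254),.091),z((460,260),.091))
zt=p[2]-.027+np.array([.0,.02,.058,.084]); print("pack far end",[z((320,123),k)[1] for k in zt],[z((320,160),k)[1] for k in zt], "sides",z((221,200),zt[3]),z((422,200),zt[3]))
E
```

```text
+y rim outer/inner [0.536 0.013 0.091] [0.536  0.0106 0.091 ]  -x,+x corners [0.3921 0.0121 0.08  ] [0.672  0.0123 0.098 ]
-y rim [ 0.39   -0.1341  0.08  ] [ 0.6724 -0.1307  0.098 ] [ 0.4155 -0.1283  0.091 ] [ 0.6597 -0.1338  0.091 ]
pack far end [np.float64(-0.0022), np.float64(-0.0013), np.float64(0.0003), np.float64(0.0014)] [np.float64(-0.0193), np.float64(-0.0165), np.float64(-0.011), np.float64(-0.0072)] sides [ 0.504  -0.0171  0.3163] [ 0.5535 -0.017   0.3163]
```

The bin centre is at (0.532, -0.061) and the pack centre at y about -0.0615, leaving about 11 mm free at each end. I'm lowering the pack.

```bash
python3 -m pendant '[{"dx":0,"dy":0.002,"dz":0.02,"rx":0,"ry":0,"rz":0,"hand":0.055},{"dx":0,"dy":0,"dz":0.03,"rx":0,"ry":0,"rz":0,"hand":0.055},{"dx":0,"dy":0,"dz":0.03,"rx":0,"ry":0,"rz":0,"hand":0.055},{"dx":0,"dy":0,"dz":0.03,"rx":0,"ry":0,"rz":0,"hand":0.055},{"dx":0,"dy":0,"dz":0.025,"rx":0,"ry":0,"rz":0,"hand":0.055},{"dx":0,"dy":0,"dz":0.02,"rx":0,"ry":0,"rz":0,"hand":0.055},{"dx":0,"dy":0,"dz":0.02,"rx":0,"ry":0,"rz":0,"hand":0.055},{"dx":0,"dy":0,"dz":0.015,"rx":0,"ry":0,"rz":0,"hand":0.055},{"dx":0,"dy":0,"dz":0.01,"rx":0,"ry":0,"rz":0,"hand":0.055},{"dx":0,"dy":0,"dz":0.005,"rx":0,"ry":0,"rz":0,"hand":0.055},{"dx":0,"dy":0,"dz":0,"rx":0,"ry":0,"rz":0,"hand":0.055}]'
python3 -m pendant '[{"dx":0,"dy":0,"dz":0.004,"rx":0,"ry":0,"rz":0,"hand":0.055},{"dx":0,"dy":0,"dz":0.004,"rx":0,"ry":0,"rz":0,"hand":0.055},{"dx":0,"dy":0,"dz":0.004,"rx":0,"ry":0,"rz":0,"hand":0.055},{"dx":0,"dy":0,"dz":0,"rx":0,"ry":0,"rz":0,"hand":0.055}]'
```

```text
clock: 14.0
position: [0.5305, -0.0615, 0.0539]
ee_rot: [-0.001, 0.706, 0.708, -0.0]
contact_force: [-0.4, -1.0, -6.7]
width: 0.0647
gripper_force: 103.7
clock: 14.33
position: [0.5309, -0.0624, 0.0422]
ee_rot: [-0.0, 0.707, 0.708, -0.0]
contact_force: [-0.2, 0.1, -6.5]
width: 0.0642
gripper_force: 103.8
```

```bash
for i in 1 ; do python3 -m pendant '[{"dx":0,"dy":0,"dz":0.003,"rx":0,"ry":0,"rz":0,"hand":0.055},{"dx":0,"dy":0,"dz":0.003,"rx":0,"ry":0,"rz":0,"hand":0.055},{"dx":0,"dy":0,"dz":0,"rx":0,"ry":0,"rz":0,"hand":0.055}]'; done
python3 -m pendant '[{"dx":0,"dy":0,"dz":0.003,"rx":0,"ry":0,"rz":0,"hand":0.055},{"dx":0,"dy":0,"dz":0,"rx":0,"ry":0,"rz":0,"hand":0.055}]'
```

```text
clock: 14.58
position: [0.5308, -0.0625, 0.036]
ee_rot: [-0.0, 0.707, 0.708, -0.0]
contact_force: [-0.2, 0.3, -6.5]
width: 0.0645
gripper_force: 103.8
clock: 14.75
position: [0.5309, -0.0625, 0.033]
ee_rot: [-0.0, 0.707, 0.708, -0.0]
contact_force: [0.1, 0.0, -5.0]
width: 0.0644
gripper_force: 103.8
```

```bash
python3 -m pendant '[{"dx":0,"dy":0,"dz":0.001,"rx":0,"ry":0,"rz":0,"hand":0.055},{"dx":0,"dy":0,"dz":0.001,"rx":0,"ry":0,"rz":0,"hand":0.055},{"dx":0,"dy":0,"dz":0,"rx":0,"ry":0,"rz":0,"hand":0.055},{"dx":0,"dy":0,"dz":0,"rx":0,"ry":0,"rz":0,"hand":0.055}]'
```

```text
clock: 15.08
position: [0.5311, -0.0624, 0.0314]
ee_rot: [-0.0, 0.707, 0.708, -0.0]
contact_force: [-0.3, -0.5, -6.6]
width: 0.0643
gripper_force: 103.8
```

```bash
python3 -m pendant '[{"dx":0,"dy":0,"dz":0.0015,"rx":0,"ry":0,"rz":0,"hand":0.055},{"dx":0,"dy":0,"dz":0.0015,"rx":0,"ry":0,"rz":0,"hand":0.055},{"dx":0,"dy":0,"dz":0,"rx":0,"ry":0,"rz":0,"hand":0.055}]'; python3 -m pendant '[{"dx":0,"dy":0,"dz":0.001,"rx":0,"ry":0,"rz":0,"hand":0.055},{"dx":0,"dy":0,"dz":0,"rx":0,"ry":0,"rz":0,"hand":0.055},{"dx":0,"dy":0,"dz":0,"rx":0,"ry":0,"rz":0,"hand":0.055}]'
```

```text
clock: 15.33
position: [0.5314, -0.0625, 0.0303]
ee_rot: [0.001, 0.707, 0.708, 0.0]
contact_force: [-3.0, 1.5, 6.6]
width: 0.064
gripper_force: 105.2
clock: 15.58
position: [0.5314, -0.0625, 0.0302]
ee_rot: [0.001, 0.707, 0.708, 0.0]
contact_force: [-4.8, 0.9, 12.7]
width: 0.0642
gripper_force: 106.2
```

The force has changed sign, so the pack is standing on the floor (TCP z 0.030, consistent). I'm releasing it and going up.

```bash
python3 -m pendant '[{"dx":0,"dy":0,"dz":-0.001,"rx":0,"ry":0,"rz":0,"hand":0.055},{"dx":0,"dy":0,"dz":0,"rx":0,"ry":0,"rz":0,"hand":0.085},{"dx":0,"dy":0,"dz":0,"rx":0,"ry":0,"rz":0,"hand":0.085},{"dx":0,"dy":0,"dz":0,"rx":0,"ry":0,"rz":0,"hand":0.085},{"dx":0,"dy":0,"dz":0,"rx":0,"ry":0,"rz":0,"hand":0.085},{"dx":0,"dy":0,"dz":-0.01,"rx":0,"ry":0,"rz":0,"hand":0.085},{"dx":0,"dy":0,"dz":-0.02,"rx":0,"ry":0,"rz":0,"hand":0.085},{"dx":0,"dy":0,"dz":-0.03,"rx":0,"ry":0,"rz":0,"hand":0.085},{"dx":0,"dy":0,"dz":-0.03,"rx":0,"ry":0,"rz":0,"hand":0.085},{"dx":0,"dy":0,"dz":-0.03,"rx":0,"ry":0,"rz":0,"hand":0.085},{"dx":0,"dy":0,"dz":-0.03,"rx":0,"ry":0,"rz":0,"hand":0.085},{"dx":0,"dy":0,"dz":-0.03,"rx":0,"ry":0,"rz":0,"hand":0.085}]'
python3 -m pendant '[{"dx":0,"dy":0,"dz":-0.03,"rx":0,"ry":0,"rz":0,"hand":0.085},{"dx":0,"dy":0,"dz":0,"rx":0,"ry":0,"rz":0,"hand":0.085},{"dx":0,"dy":0,"dz":0,"rx":0,"ry":0,"rz":0,"hand":0.085}]'
python3 - <<'E'
from h import *
d=grab("wrist"); s=grab("scene")
cv2.imwrite("pics/f.png",np.hstack([cv2.resize(d["bgr"],(480,300)),cv2.resize(s["bgr"][130:330,150:363],(320,300))]))
E
```

```text
clock: 16.58
position: [0.5309, -0.0624, 0.2107]
ee_rot: [0.0, 0.707, 0.708, 0.0]
contact_force: [-0.1, 0.4, -0.8]
width: 0.0852
gripper_force: 0.0
clock: 16.83
position: [0.5323, -0.0627, 0.2411]
ee_rot: [0.002, 0.707, 0.708, 0.001]
contact_force: [-0.4, 0.2, -0.5]
width: 0.0849
gripper_force: 0.0
```

View pics/f.png

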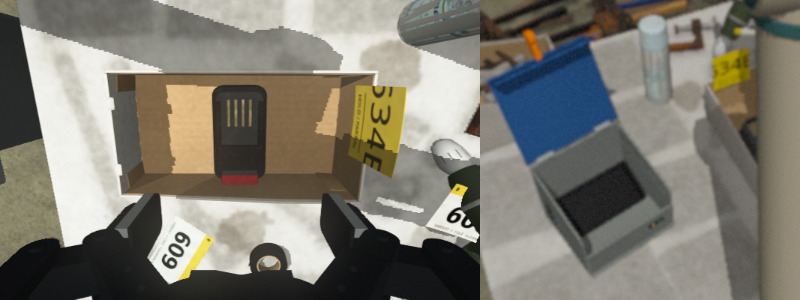

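The pack stands upright mid-bin at about (240,133) in the left view. The right view shows the lid still open and the case empty, and the gripper is clear of everything.

```bash
python3 -c "
from rig import manip
print(manip.sign_off())"
```

```text
the job is handed in; nothing more can be done
None
```

I handed the job in at about 17 s: the lid stands open by itself, the pack was held down onto the bin floor, released and stands upright near the middle, and I kept clear of the bystanders; no pass or fail verdict came back.

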